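# Draw the rolling pin out of the half-covered tub

## Robot

A 6-joint arm with a two-finger parallel gripper is mounted at the origin on the work surface. World frame = base frame: x ahead of the robot, y to its left, z up, the work surface at z = 0. Lengths are in m, angles in rad, forces in N, time in s.
With the tool pointing down it reaches from about 0.35 to 0.975 m from the base axis. Payload 4.9 kg.
Tool frame: the origin (TCP) lies on the centre line of the jaws, within the pads' length; the fingertips stand 8 mm ahead of it and the grasp point (between the pads) lies 11 mm behind it; z points along the fingers, y is the direction in which the jaws open and shut (so a half turn about z gives the same grasp; the last joint's range is limited). The gripper opens to 85 mm and grips with 20 to 120 N. Pads are 22 mm wide; open, the fingers measure 114 mm over their backs; the gripper's body (76 mm by 85 mm) begins 54 mm behind the grasp point. The pads swing forward as they close: fully open they stand 13 mm farther back than shut.
Start: joints at [1.193, 0.053, 1.613, -0, 1.476, -0.119], TCP at [0.16, 0.604, 0.239] pointing down, gripper open.
Joint ranges: [-3.01, 3.01], [-1.01, 2.22], [0.06, 2.58], [-1.02, 4.17], [0.09, 2.62], [-3.14, 3.14]. Speed limits (rad/s): [2.57, 2.57, 3.14, 3.14, 3.14, 3.14].

## Interface

Orientations are given as a rotation vector (axis times angle).
In Python, from station import get_obs, get_image, calibration, finish_job gives the robot as it stands. The module is installed in compiled form; this text tells all that it offers.
- The arm moves only by the shell command python3 -m jog 'ROWS' [FORCE]. ROWS is JSON, a list of rows, each a list of 7 numbers: the shift along the tool's x, y, z in cm, then the turn, a rotation vector about the tool's x, y, z in rad, then the closure in counts, from 0 (fully open) to 255 (shut). In form: [[dx, dy, dz, ax, ay, az, jaw], ...]. A call has 1 to 8 rows; each row is the pose to reach, as a shift and turn from the pose measured when the call began, along the tool's axes at that moment; what a row does not reach only later rows make up. A row lasts 1/12 s, in which the tool goes at most 41.7 mm and 7.16 degrees, less where a joint would pass 70% of its speed; a pose out of reach is approached as far as the arm can. A call with a gripper value outside its range is refused whole. The fingers move at their own pace and stop on an object; FORCE is the grip in N (left out, the last holds). Time passes only in rows, so rows that repeat a pose let the fingers close. It gives the time, the measured TCP pose, the force and the opening at its end, in the units of the state.
- get_obs(): the state, without advancing time (a new reading comes with each control period).
- get_image(name): name is "scene" or "side" or "wrist"; returns the picture (400x640x3 uint8, red, green, blue); there is no depth.
- calibration(name): a dict with "vfov" (degrees; the focal length in pixels is half the picture's height over the tangent of half this angle, whatever the lens; pixels are square), "cx", "cy" (the principal point, pixels), "dist_coeffs" ([k1, k2, p1, p2, k3] as OpenCV has them; the pictures are not rectified), "R" (3x3) and "t" (3): a world point X has camera coordinates R X + t. Camera axes: x right, y down, z forward; pixel columns grow to the right and rows downward; lengths in m; the calibration is good to about 2 mm. A picture is of the moment at which its call begins: read the wrist's pose just before it. calibration takes no time and is no camera call; for the wrist camera it gives the pose at the moment of the call.
- finish_job(): hands the job in, once; it reports no verdict.
The state is a dict: "t": time; "q": joint angles; "dq": joint speeds; "effort": joint torques, N m; "tool_pos": TCP position; "tool_rot": TCP orientation; "contact_force": force on the tool from outside, world axes, zero at the start; "wrist_torque": the same for the moment, N m; "opening": finger opening in m.
Only numpy, scipy, OpenCV 4.12 (cv2) and the standard library are available. Lean on these libraries where they do the work, as an engineer would, in place of code of your own. Each camera call takes 0.05 s, during which the arm holds its last target. There are 200 camera calls.

## Task

The rolling pin lies in the steel tub with one end stuck under the fixed half cover, and it is longer than the opening: tilt it, draw it out through the opening, and bring it over the round pizza board. Finish while still holding it in the gripper, still and level, with its middle over the middle of the board and about 10 cm of air under it, touching nothing else. Leave the other things on the counter where they stand.

Things in the scene. Friction and masses are not known exactly. Their poses are not given: they have to be found in the camera images.
- tub: fixed steel tub, 216 x 336 mm outside, walls 3 mm thick and 106 mm high, inner floor 3 mm up; origin at the centre of its underside, long side along its own y. Two fixed white saddles, 10 mm long (along y), 60 mm wide, 23 mm high, stand on its floor at y = -90 and +125 mm and carry the pin along the line x = 0
- opening (a point): centre of the tub's opening, level with the rim, 106 mm above the counter; axes as the tub's. The opening is 200 mm long (along y) and 210 mm wide, between the half cover's edge at -y and the end wall at +y
- cover_edge (a point): middle of the half cover's free edge, on its top face, 109 mm above the counter; axes as the tub's. The cover is a fixed steel sheet 3 mm thick (a 2 mm rib on top) that closes the tub from this edge 133 mm towards -y
- pin_center (a point): middle of the loose wooden rolling pin (about 0.15 kg): a plain cylinder without handles, 30 mm thick, 290 mm long, along its own y. It starts level in the tub, its axis 33 mm above the counter, parallel to the tub's y, its -y end some 110 mm under the half cover. It can roll: its x and z axes mean nothing
- pin_end_a (a point): centre of the pin's +y end face, the end that starts in the open part of the tub
- pin_end_b (a point): centre of the pin's -y end face, the end that starts under the half cover
- board_top (a point): centre of the top face of the round wooden pizza board, 260 mm across, 16 mm thick, fixed flat on the counter; its top is 16 mm above the counter
- bowl: bystander: white bowl, 100 mm across, 50 mm high; origin at the centre of its underside
- shaker: bystander: small glass shaker jar, 40 mm across, 75 mm high; origin at the centre of its underside
- scraper: bystander: steel dough scraper lying flat on the board, 85 x 110 mm, 14 mm thick at its black grip; origin at the centre of its underside
- sauce: bystander: amber sauce bottle, 48 mm across, 180 mm high; origin at the centre of its underside
- can: bystander: tin can, 74 mm across, 110 mm high; origin at the centre of its underside
- pin: the same rolling pin as pin_center; origin at its middle

How it is judged:
On the way:
1. the pin is drawn up through the opening: both its ends are above the cover (height (world z) of each of pin_end_a, pin_end_b above 0.125 m), for 0.1 s.
At the end, for the whole second after the job is handed in: Pin held still in the fingers (over 2 N; under 30 mm/s, 0.2 rad/s), level within 0.2 rad, middle within 50 mm of the board's centre seen from above, ends over 50 mm above the board's top, middle at most 205 mm above it, touching no tub, board or bystander (horizontal distance between pin_center and board_top below 0.05 m and height (world z) of each of pin_end_a, pin_end_b above 0.066 m and height (world z) of pin_center below 0.221 m and angle between pin_center's own y axis and vertical between 1.371 and 1.771 rad and contact force between pin and the fingers above 2 N and linear speed of pin below 0.03 m/s and angular speed of pin below 0.2 rad/s and contact force between pin and tub below 0.1 N and contact force between pin and board below 0.1 N and contact force between pin and bowl below 0.1 N and contact force between pin and shaker below 0.1 N and contact force between pin and scraper below 0.1 N and contact force between pin and sauce below 0.1 N and contact force between pin and can below 0.1 N); the arm keeps its last pose, push and grip.
It fails at once if a bystander is pushed more than 30 mm (distance of any of bowl, shaker, scraper, sauce, can from where it was at the start of the episode above 0.03 m).
It fails at once if a bystander is knocked over (angle between any of bowl, shaker, scraper, sauce, can's own z axis and vertical above 0.5 rad).
It also fails if it takes over 43 s, if anything falls off the work surface, if the arm or the gripper's body presses on something with over 40 N, if the wrist force passes 120 N, or if a joint passes its speed limit or range.

## Working session

There is one attempt and no reset: what is moved stays moved. The work goes in short steps, Python scripts to look and compute and a shell command to move; the robot and the scene stay as the last step left them, time stands still between calls to the robot, and variables do not carry over. Pictures are saved under pics/ and viewed, about 8 in all and at most 12, crops included, and the job is handed in when it is done.

```bash
mkdir -p pics; ls; python3 - <<'E'
from station import *
import cv2,numpy as np
o=get_obs();print({k:np.round(v,3) for k,v in o.items()})
for n in ["scene","side","wrist"]:
    c=calibration(n);print(n,{k:np.round(v,3).tolist() for k,v in c.items()})
    cv2.imwrite(f"pics/{n}0.png",get_image(n)[:,:,::-1])
E
```

```text
pics
{'t': np.float64(0.0), 'q': array([ 1.193,  0.053,  1.614, -0.   ,  1.476, -0.119]), 'dq': array([ 0.001,  0.001, -0.   , -0.001,  0.   ,  0.001]), 'effort': array([ 2.0000e-03, -3.9369e+01, -3.7018e+01,  0.0000e+00,  7.0000e-03,
       -0.0000e+00]), 'tool_pos': array([0.16 , 0.604, 0.238]), 'tool_rot': array([-4.050e-01, -3.115e+00,  3.000e-03]), 'contact_force': array([-0.565, -0.126, -0.014]), 'wrist_torque': array([ 0.025, -0.031,  0.028]), 'opening': np.float64(0.086)}
scene {'vfov': 47.565, 'cx': 316.006, 'cy': 204.481, 'dist_coeffs': [-0.115, 0.0, 0.0, 0.0, 0.0], 'R': [[0.117, 0.993, 0.012], [0.825, -0.09, -0.558], [-0.553, 0.075, -0.83]], 't': [-0.059, -0.449, 1.567]}
side {'vfov': 50.443, 'cx': 326.135, 'cy': 199.753, 'dist_coeffs': [-0.114, 0.0, 0.0, 0.0, 0.0], 'R': [[0.788, -0.615, -0.005], [-0.44, -0.558, -0.703], [0.43, 0.557, -0.711]], 't': [-0.473, 0.345, 0.924]}
wrist {'vfov': 58.536, 'cx': 323.544, 'cy': 201.171, 'dist_coeffs': [-0.073, 0.0, 0.0, 0.0, 0.0], 'R': [[0.255, 0.967, -0.003], [0.921, -0.242, 0.306], [0.295, -0.081, -0.952]], 't': [-0.623, -0.04, 0.381]}
```

View pics/scene0.png

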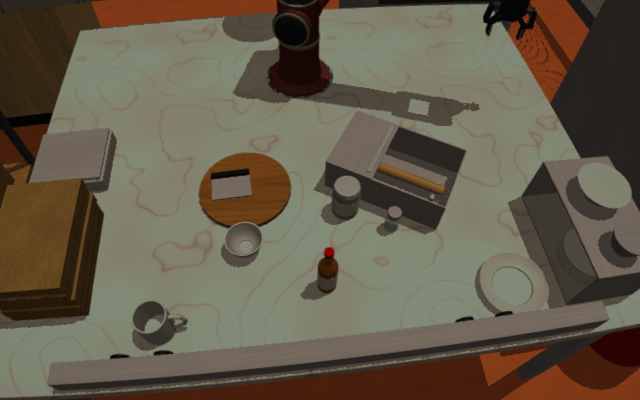

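View pics/side0.png

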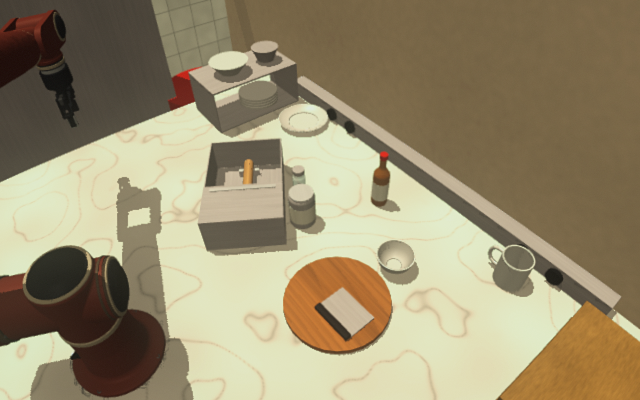

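View pics/wrist0.png

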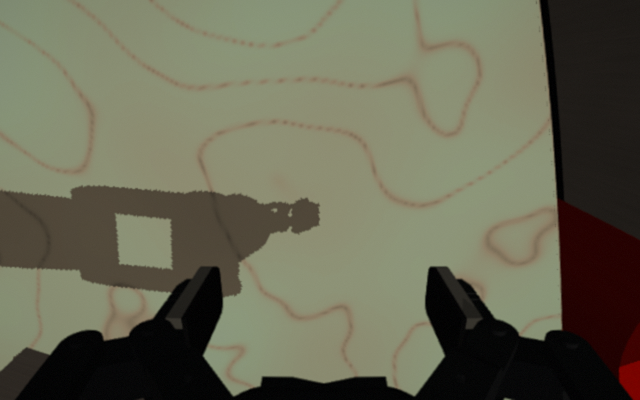

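Viewed 3. Scene: pin runs about (378,168)–(445,188), board about (245,189), cover at the left of the tub with the can at (346,195) and shaker (394,217) in front of it, and the bowl at (243,240). Side: pin (248,160–185), board (337,304), cover rib about (210–275,188).

```bash
cat > h.py <<'E'
from station import *
import cv2,numpy as np
np.set_printoptions(precision=4,suppress=True)
def K(c):
    f=200/np.tan(np.radians(c['vfov'])/2); return np.array([[f,0,c['cx']],[0,f,c['cy']],[0,0,1]])
def ray(c,uv):
    uv=np.array(uv,float).reshape(-1,1,2)
    p=cv2.undistortPoints(uv,K(c),np.array(c['dist_coeffs'])).reshape(-1,2)
    R=np.array(c['R']);return -R.T@np.array(c['t']),np.c_[p,np.ones(len(p))]@R
def onz(c,uv,z):
    o,d=ray(c,uv);return o+d*((z-o[2])/d[:,2])[:,None]
def tri(c1,u1,c2,u2):
    o1,d1=ray(c1,u1);o2,d2=ray(c2,u2);out=[]
    for a,b in zip(d1,d2):
        s=np.linalg.lstsq(np.c_[a,-b],o2-o1,rcond=None)[0]
        p,q=o1+a*s[0],o2+b*s[1];out.append(np.r_[(p+q)/2,np.linalg.norm(p-q)])
    return np.array(out)
def proj(c,X):
    R=np.array(c['R']);return cv2.projectPoints(np.array(X,float).reshape(-1,1,3),cv2.Rodrigues(R)[0],np.array(c['t']),K(c),np.array(c['dist_coeffs']))[0].reshape(-1,2)
def mask(im,roi,lo,hi):
    h=cv2.cvtColor(im,cv2.COLOR_RGB2HSV);m=cv2.inRange(h,np.array(lo),np.array(hi))
    k=np.zeros_like(m);x0,y0,x1,y1=roi;k[y0:y1,x0:x1]=255;m&=k
    n,l,s,ce=cv2.connectedComponentsWithStats(m);i=1+s[1:,4].argmax();return (l==i).astype(np.uint8)*255
E
python3 - <<'E'
from h import *
S,D=calibration('scene'),calibration('side')
i1=cv2.imread('pics/scene0.png')[:,:,::-1].copy();i2=cv2.imread('pics/side0.png')[:,:,::-1].copy()
P=[];B=[]
for im,r,rb in[(i1,(365,150,460,205),(190,145,300,235)),(i2,(235,150,262,196),(275,250,400,355))]:
    m=mask(im,r,(5,90,50),(25,255,255));pts=np.argwhere(m)[:,::-1].astype(np.float32)
    rect=cv2.minAreaRect(pts);print('pin',len(pts),rect)
    vx,vy,x,y=cv2.fitLine(pts,cv2.DIST_L2,0,.01,.01).ravel();t=(pts-[x,y])@[vx,vy];P.append(np.array([[x+vx*s,y+vy*s] for s in(t.min(),t.max())]))
    print(P[-1])
    m=mask(im,rb,(3,80,50),(25,255,255));h=cv2.convexHull(np.argwhere(m)[:,::-1].astype(np.int32));e=cv2.fitEllipse(h);print('board',cv2.contourArea(h),e);B.append(h.reshape(-1,2))
for c,b in zip((S,D),B):
    X=onz(c,b,.014)[:,:2].astype(np.float32); print('board',cv2.minEnclosingCircle(X))
# pin axis: intersect planes
o1,d1=ray(S,P[0]);o2,d2=ray(D,P[1])
n1=np.cross(*d1);n2=np.cross(*d2);n1/=np.linalg.norm(n1);n2/=np.linalg.norm(n2)
dr=np.cross(n1,n2);print('sin',np.linalg.norm(dr));dr/=np.linalg.norm(dr)
for o,d in((o1,d1),(o2,d2)):
  for v in d:
    n=n2 if o is o1 else n1; oo=o2 if o is o1 else o1
    print('axis pt',o+v*((oo-o)@n)/(v@n))
print(dr,np.degrees(np.arctan2(dr[1],dr[0])))
print('z33',onz(S,P[0],.033),onz(D,P[1],.033))
a=cv2.resize(i1[95:245,310:480],None,fx=3,fy=3,interpolation=2)
b=cv2.resize(i2[125:260,190:320],None,fx=3,fy=3,interpolation=2);b=cv2.copyMakeBorder(b,0,45,0,0,0)
cv2.imwrite('pics/crop.png',np.hstack([a[:,:405],b])[:,:,::-1])
cv2.imwrite('pics/crop.png',cv2.resize(np.hstack([a,b]),(800,400))[:,:,::-1])
E
```

```text
pin 713 ((410.6798095703125, 178.3440704345703), (70.3182601928711, 10.607385635375977), 20.772253036499023)
[[377.7818 165.9143]
 [443.649  190.604 ]]
board 5388.0 ((244.27764892578125, 189.78225708007812), (74.8935775756836, 92.80012512207031), 77.4627914428711)
pin 238 ((247.8628692626953, 171.05752563476562), (9.711774826049805, 24.478992462158203), 3.814074993133545)
[[247.0627 183.2665]
 [248.6647 158.8468]]
board 8314.5 ((336.8978576660156, 304.7996520996094), (97.60740661621094, 109.08781433105469), 93.91448974609375)
board ((0.4741762578487396, -0.20182904601097107), 0.13321268558502197)
board ((0.47476014494895935, -0.2048497051000595), 0.13351497054100037)
sin 0.4775710281736099
axis pt [0.4556 0.1836 0.0374]
axis pt [0.5636 0.3491 0.041 ]
axis pt [0.5046 0.2587 0.0391]
axis pt [0.5653 0.3518 0.0411]
[-0.5462 -0.8374 -0.0181] -123.11462914233209
z33 [[0.4522 0.1849 0.033 ]
 [0.5582 0.3527 0.033 ]] [[0.5073 0.2649 0.033 ]
 [0.5694 0.3609 0.033 ]]
```

View pics/crop.png

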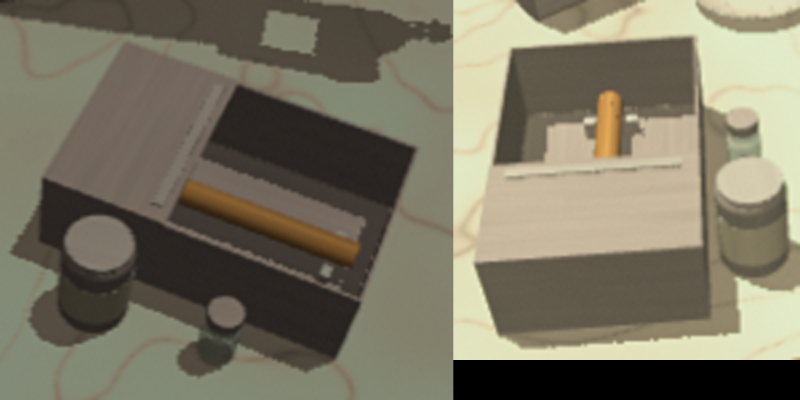

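Viewed 4. The crops show the four rim corners in both views, the cover with its rib, and the pin's +y end on its saddle. The can and shaker stand close outside the tub's +x wall.

```bash
python3 - <<'E'
from h import *
S,D=calibration('scene'),calibration('side')
s=np.array([[127,42],[414,148],[360,297],[45,180],[221,87],[158,205]])/2.6667+[310,95]
d=(np.array([[477,263],[512,48],[694,37],[703,246],[506,174],[680,163]])-[453,0])/2.6667+[190,125]
T=tri(S,s,D,d);print(T)
T=T[:,:3]
print('c',T[:4].mean(0),'len',np.linalg.norm(T[1]-T[0]),np.linalg.norm(T[2]-T[3]),'w',np.linalg.norm(T[3]-T[0]),np.linalg.norm(T[2]-T[1]))
for a,b in((0,1),(3,2)):v=T[b]-T[a];print(np.degrees(np.arctan2(v[1],v[0])))
for a,b in((0,3),(1,2),(4,5)):v=T[b]-T[a];print(np.degrees(np.arctan2(v[1],v[0]))+90)
print(onz(S,s,.106),onz(D,d,.106))
# others: scene tops (can, shaker, bowl, sauce, scraper)
n=['can','shaker','bowl','sauce','scr']
z=[.11,.075,.05,.18,.02]
print('sc',onz(S,[[346,184],[394,212],[243,234],[328,253],[231,186]],0.0)[:,:2])
for k,u,v,zz in zip(n,[[347,186],[394,210],[243,235],[329,252],[231,186]],[[302,191],[298.5,170],[396,254],[384,155],[346,313]],z):
    print(k,tri(S,[u],D,[v]),onz(S,[u],zz)[0,:2])
E
```

```text
[[0.3023 0.1425 0.1062 0.008 ]
 [0.4821 0.4177 0.1066 0.004 ]
 [0.6581 0.3067 0.1052 0.0077]
 [0.4841 0.0282 0.1046 0.0058]
 [0.3799 0.2318 0.108  0.0059]
 [0.5289 0.1356 0.1066 0.0049]]
c [0.4816 0.2238 0.1056] len 0.32864820587786847 0.3285059084468321 w 0.21476915231991964 0.20811013997626746
56.84135953243184
58.00212118149781
57.81795088284536
57.79132995261545
57.12362423576874
[[0.2982 0.146  0.106 ]
 [0.4798 0.42   0.106 ]
 [0.6557 0.3101 0.106 ]
 [0.483  0.0304 0.106 ]
 [0.3753 0.2352 0.106 ]
 [0.5264 0.1379 0.106 ]] [[0.3034 0.1377 0.106 ]
 [0.4825 0.4154 0.106 ]
 [0.6577 0.3006 0.106 ]
 [0.484  0.0237 0.106 ]
 [0.3812 0.23   0.106 ]
 [0.5295 0.1331 0.106 ]]
sc [[ 0.4825  0.0895]
 [ 0.5923  0.2075]
 [ 0.617  -0.2101]
 [ 0.6985  0.0085]
 [ 0.4536 -0.24  ]]
can [[0.5719 0.0691 0.1123 0.0038]] [0.5688 0.0712]
shaker [[0.6362 0.1827 0.0754 0.0089]] [0.6327 0.1868]
bowl [[ 0.655  -0.2075  0.0558  0.0072]] [ 0.6497 -0.205 ]
sauce [[ 0.7888 -0.0091  0.1759  0.0042]] [ 0.7897 -0.0077]
scr [[ 0.4678 -0.2406  0.0164  0.0065]] [ 0.4687 -0.2374]
```

```bash
cat >> h.py <<'E'
from scipy.spatial.transform import Rotation as Ro
C=np.array([.4816,.224]);YAW=np.radians(57.5);GB=.011   # tub centre, tub y heading, grasp behind TCP
def l2w(x,y,z,C=C,yaw=YAW):
    u=np.array([np.cos(yaw),np.sin(yaw)]);v=np.array([u[1],-u[0]]);return np.r_[C+x*v+y*u,z]
def pose(P,yaw,th,s):
    "grasp point P, pin heading yaw raised by th; tool y = s*(pin's right)"
    u=np.array([np.cos(yaw)*np.cos(th),np.sin(yaw)*np.cos(th),np.sin(th)]);r=np.array([np.sin(yaw),-np.cos(yaw),0])
    z=-np.cross(r,u);y=s*r;R=np.c_[np.cross(y,z),y,z];return np.array(P)+GB*z,R
def delta(p,R):
    o=get_obs();R0=Ro.from_rotvec(o['tool_rot']).as_matrix()
    return np.r_[R0.T@(p-o['tool_pos'])*100,Ro.from_matrix(R0.T@R).as_rotvec()]
E
python3 - <<'E'
from h import *
o=get_obs();R0=Ro.from_rotvec(o['tool_rot']).as_matrix();c=calibration('wrist');R=np.array(c['R'])
print(R0,'cam in tool',R0.T@(-R.T@np.array(c['t'])-o['tool_pos']))
for s in(1,-1):
    p,Rt=pose(l2w(0,.045,.22),YAW,0,s);print(s,p,delta(p,Rt),Rt[:,0])
E
```

```text
[[-0.9667  0.256  -0.0006]
 [ 0.256   0.9667 -0.0015]
 [ 0.0002 -0.0016 -1.    ]] cam in tool [ 0.0785 -0.0005 -0.1346]
1 [0.5058 0.262  0.209 ] [-42.195  -24.1786   2.9649  -0.0013   0.0014   1.8792] [0.5373 0.8434 0.    ]
-1 [0.5058 0.262  0.209 ] [-42.195  -24.1786   2.9649  -0.0013  -0.0012  -1.2624] [-0.5373 -0.8434  0.    ]
```

```bash
python3 -m jog '[[-21,-12,0,0,0,0.94,0],[-21,-12,0,0,0,0.94,0],[-21,-12,0,0,0,0.94,0],[-21,-12,0,0,0,0.94,0],[-21,-12,0,0,0,0.94,0],[-21,-12,0,0,0,0.94,0],[-21,-12,0,0,0,0.94,0],[-21,-12,0,0,0,0.94,0]]' 60; python3 - <<'E'
from h import *
p,Rt=pose(l2w(0,.045,.22),YAW,0,1);print(delta(p,Rt))
E
```

```text
t: 0.82
tool_pos: [0.3335, 0.4323, 0.2381]
tool_rot: [1.784, 2.586, -0.003]
contact_force: [-0.4, 0.2, -0.3]
opening: 0.0852
[-22.0419  10.0648   2.9294  -0.0008   0.002    0.9302]
```

```bash
python3 -m jog '[[-22,10,2.9,0,0,0.93,0],[-22,10,2.9,0,0,0.93,0],[-22,10,2.9,0,0,0.93,0],[-22,10,2.9,0,0,0.93,0],[-22,10,2.9,0,0,0.93,0],[-22,10,2.9,0,0,0.93,0],[-22,10,2.9,0,0,0.93,0],[-22,10,2.9,0,0,0.93,0]]'; python3 - <<'E'
from h import *
p,Rt=pose(l2w(0,.045,.22),YAW,0,1);print(delta(p,Rt),get_obs()['q'])
im=get_image('wrist');c=calibration('wrist')
v=im.copy()
for y in(-.145,-.035,0,.045,.145):
    q=proj(c,[l2w(0,y,.033)])[0];print(y,q);cv2.circle(v,tuple(int(a) for a in q),4,(0,255,0),-1)
for x in(-.105,.105):
    for y in(-.035,.165):q=proj(c,[l2w(x,y,.106)])[0];cv2.circle(v,tuple(int(a) for a in q),4,(0,0,255),-1)
cv2.imwrite('pics/w1.png',v[:,:,::-1]);np.save('w1.npy',im)
E
```

```text
t: 1.48
tool_pos: [0.506, 0.26, 0.2083]
tool_rot: [2.76, 1.498, -0.005]
contact_force: [-0.1, 0.9, -0.5]
opening: 0.0857
[ 0.1498 -0.1291 -0.0743 -0.0009  0.0035 -0.009 ] [ 0.3445 -0.057   1.7747 -0.0015  1.4272  0.921 ]
-0.145 [324.4234 348.3663]
-0.035 [323.6937 256.4071]
0 [323.4263 222.6205]
0.045 [323.0555 175.6764]
0.145 [322.1192  56.7341]
```

View pics/w1.png

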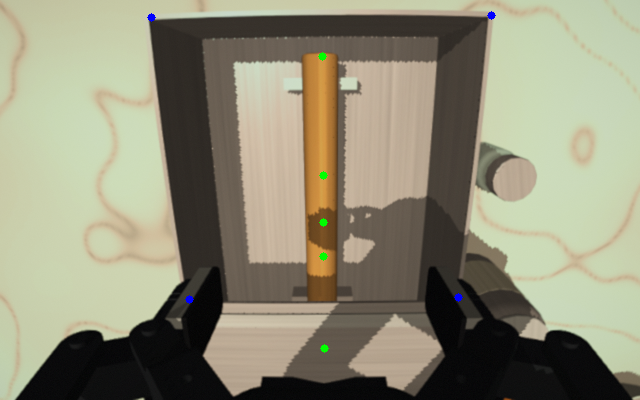

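Viewed 5. The projected points (green: pin, blue: opening corners) fall on the pin and corners within about 3 px (≈2 mm). End A is at (321,56), and the can and shaker lie clear on the right. The pin height of 33 mm and the tub pose are confirmed, so I descend.

```bash
python3 -m jog '[[0.1,-0.3,3,0,0,0,0],[0.1,-0.3,6.5,0,0,0,0],[0.1,-0.3,10,0,0,0,0],[0.1,-0.3,13,0,0,0,0],[0.1,-0.3,15.5,0,0,0,0],[0.1,-0.3,17.5,0,0,0,0],[0.1,-0.3,18.6,0,0,0,0],[0.1,-0.3,18.8,0,0,0,0]]'; python3 -m jog '[[0,0,0,0,0,0,150],[0,0,0,0,0,0,255],[0,0,0,0,0,0,255],[0,0,0,0,0,0,255],[0,0,0,0,0,0,255],[0,0,0,0,0,0,255],[0,0,0,0,0,0,255],[0,0,0,0,0,0,255]]' 60; python3 - <<'E'
from h import *
o=get_obs();R0=Ro.from_rotvec(o['tool_rot']).as_matrix()
print(R0, o['q'])
E
```

```text
t: 2.2
tool_pos: [0.5009, 0.2623, 0.0176]
tool_rot: [2.759, 1.502, -0.013]
contact_force: [-0.5, 0.2, 0.1]
opening: 0.0855
t: 2.87
tool_pos: [0.5036, 0.2623, 0.0198]
tool_rot: [2.756, 1.502, -0.005]
contact_force: [4.7, -2.6, 2.7]
opening: 0.0285
[[ 0.5421  0.8403 -0.0012]
 [ 0.8403 -0.5421 -0.0039]
 [-0.0039  0.0011 -1.    ]] [ 0.3506  0.1597  1.8934 -0.0036  1.0909  0.9252]
```

```bash
cat > way.py <<'E'
from h import *
import sys,json
# waypoints: theta deg, By mm, Bz mm ; x=-2mm
L=.189
for th,by,bz in json.loads(sys.argv[1]):
    t=np.radians(th);P=l2w(-.002,by/1e3+L*np.cos(t),bz/1e3+L*np.sin(t))
    top=bz+(-35-by)*np.tan(t)+15/np.cos(t);A=by+290*np.cos(t)+15*np.sin(t)
    p,R=pose(P,YAW,t,1);print(th,by,bz,delta(p,R).round(3),'top@edge',round(top),'Amax',round(A),'Abot',round(bz+290*np.sin(t)-15*np.cos(t)))
E
python3 way.py '[[0,-145,33],[4,-143,34],[8,-140,35],[12,-136,37],[16,-133,39],[20,-128,41],[23,-122,42],[26,-113,43],[28,-103,45],[29,-90,48],[30,-75,52],[30,-55,56],[30,-35,60],[30,-15,66],[30,0,75],[30,8,90]]'
```

```text
0 -145 33 [-0.011 -0.002 -0.219  0.001  0.004 -0.006] top@edge 48 Amax 145 Abot 18
4 -143 34 [ 0.214 -0.002 -1.641  0.001  0.074 -0.006] top@edge 57 Amax 147 Abot 39
8 -140 35 [ 0.447 -0.002 -3.062  0.001  0.144 -0.006] top@edge 65 Amax 149 Abot 61
12 -136 37 [ 0.687 -0.002 -4.575  0.002  0.213 -0.006] top@edge 74 Amax 151 Abot 83
16 -133 39 [ 0.737 -0.    -6.074  0.002  0.283 -0.006] top@edge 83 Amax 150 Abot 105
20 -128 41 [ 0.897  0.    -7.553  0.002  0.353 -0.005] top@edge 91 Amax 150 Abot 126
23 -122 42 [ 1.183 -0.    -8.596  0.002  0.405 -0.005] top@edge 95 Amax 151 Abot 142
26 -113 43 [ 1.722 -0.002 -9.622  0.002  0.458 -0.005] top@edge 98 Amax 154 Abot 157
28 -103 45 [  2.453  -0.005 -10.43    0.002   0.493  -0.005] top@edge 98 Amax 160 Abot 168
29 -90 48 [  3.61   -0.011 -11.034   0.002   0.51   -0.005] top@edge 96 Amax 171 Abot 175
30 -75 52 [  4.962  -0.018 -11.736   0.003   0.527  -0.005] top@edge 92 Amax 184 Abot 184
30 -55 56 [  6.96   -0.029 -12.143   0.003   0.527  -0.005] top@edge 85 Amax 204 Abot 188
30 -35 60 [  8.959  -0.04  -12.551   0.003   0.527  -0.005] top@edge 77 Amax 224 Abot 192
30 -15 66 [ 10.956  -0.051 -13.159   0.003   0.527  -0.005] top@edge 72 Amax 244 Abot 198
30 0 75 [ 12.453  -0.058 -14.065   0.003   0.527  -0.005] top@edge 72 Amax 259 Abot 207
30 8 90 [ 13.247  -0.061 -15.568   0.003   0.527  -0.005] top@edge 82 Amax 267 Abot 222
```

```bash
python3 -m jog '[[0.1,0,-0.7,0,0.03,0,255],[0.2,0,-1.4,0,0.07,0,255],[0.45,0,-2.85,0,0.14,0,255],[0.7,0,-4.35,0,0.21,0,255],[0.75,0,-5.85,0,0.28,0,255],[0.9,0,-7.35,0,0.35,0,255],[1.2,0,-8.4,0,0.4,0,255],[1.2,0,-8.4,0,0.4,0,255]]'; python3 - <<'E'
from h import *
i=get_image('side')[110:250,180:330];s=get_image('scene')[90:230,310:480]
w=cv2.resize(get_image('wrist'),None,fx=.7,fy=.7)[:280]
cv2.imwrite('pics/t1.png',np.hstack([cv2.resize(i,(300,280)),w])[:,:,::-1])
print(get_obs()['q'])
E
python3 way.py '[[23,-122,42],[26,-113,43],[28,-103,45],[29,-90,48],[30,-75,52],[30,-55,56],[30,-35,60],[30,-15,66],[30,0,75],[30,8,90]]'
```

```text
t: 3.53
tool_pos: [0.5104, 0.2724, 0.1056]
tool_rot: [-2.554, -1.39, -0.518]
contact_force: [0.3, -0.7, -0.7]
opening: 0.028
[ 0.2353 -0.1214  2.0577  0.3347  0.9402  0.6455]
23 -122 42 [ 0.112  0.036 -0.223  0.002  0.007 -0.005] top@edge 95 Amax 151 Abot 142
26 -113 43 [ 1.006  0.034 -0.96   0.003  0.059 -0.005] top@edge 98 Amax 154 Abot 157
28 -103 45 [ 1.993  0.03  -1.421  0.003  0.094 -0.005] top@edge 98 Amax 160 Abot 168
29 -90 48 [ 3.294  0.024 -1.528  0.003  0.112 -0.005] top@edge 96 Amax 171 Abot 175
30 -75 52 [ 4.812  0.016 -1.651  0.003  0.129 -0.005] top@edge 92 Amax 184 Abot 184
30 -55 56 [ 6.812  0.005 -1.252  0.003  0.129 -0.005] top@edge 85 Amax 204 Abot 188
30 -35 60 [ 8.812 -0.006 -0.852  0.003  0.129 -0.005] top@edge 77 Amax 224 Abot 192
30 -15 66 [10.889 -0.016 -0.638  0.003  0.129 -0.005] top@edge 72 Amax 244 Abot 198
30 0 75 [12.62  -0.024 -0.892  0.003  0.129 -0.005] top@edge 72 Amax 259 Abot 207
30 8 90 [13.935 -0.028 -1.969  0.003  0.129 -0.005] top@edge 82 Amax 267 Abot 222
```

View pics/t1.png

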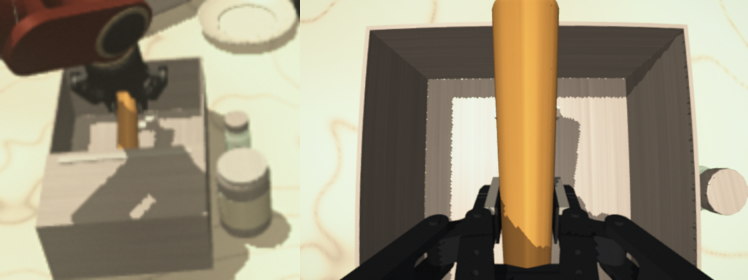

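Viewed 6. The pin is firmly between the pads and tilted with the tool. Its upper end leaves the wrist view at the top, clear of the end wall, and there is no contact force. I draw it on.

```bash
python3 -m jog '[[1,0,-0.8,0,0.06,0,255],[2,0,-1.2,0,0.094,0,255],[3.3,0,-1.35,0,0.112,0,255],[4.8,0,-1.45,0,0.13,0,255],[6.8,0,-1.05,0,0.13,0,255],[8.8,0,-0.65,0,0.13,0,255],[10.9,0,-0.45,0,0.13,0,255],[12.6,0,-0.7,0,0.13,0,255]]'; python3 way.py '[[30,0,75],[30,8,90],[30,8,150],[15,20,160],[0,20,210]]';python3 -c "
from h import *;print(get_obs()['q'])"
```

```text
t: 4.35
tool_pos: [0.5717, 0.3702, 0.1572]
tool_rot: [-2.472, -1.349, -0.661]
contact_force: [1.2, -0.0, -1.7]
opening: 0.0285
30 0 75 [-0.084  0.059 -0.369  0.001  0.001 -0.004] top@edge 72 Amax 259 Abot 207
30 8 90 [ 1.359  0.054 -1.269  0.001  0.001 -0.004] top@edge 82 Amax 267 Abot 222
30 8 150 [ 4.355  0.048 -6.467  0.001  0.001 -0.004] top@edge 142 Amax 267 Abot 282
15 20 160 [ 4.969  0.039 -1.88   0.001 -0.261 -0.004] top@edge 161 Amax 304 Abot 221
0 20 210 [ 5.315  0.038 -1.762  0.    -0.523 -0.005] top@edge 225 Amax 310 Abot 195
[0.3417 0.0031 1.8683 0.4064 0.8847 0.7155]
```

```bash
python3 -m jog '[[1.4,0,-1.2,0,0,0,255],[2.9,0,-3.7,0,0,0,255],[4.4,0,-6.3,0,0,0,255],[4.6,0,-4.8,0,-0.1,0,255],[4.8,0,-3.3,0,-0.2,0,255],[5,0,-2.2,0,-0.3,0,255],[5.2,0,-1.8,0,-0.4,0,255],[5.3,0,-1.6,0,-0.52,0,255]]'; python3 -m jog '[[0,0,0,0,0,0,255],[0,0,0,0,0,0,255]]'; python3 - <<'E'
from h import *
i=get_image('side');w=get_image('wrist')
cv2.imwrite('pics/t2.png',np.hstack([cv2.resize(i,(400,250)),cv2.resize(w,(400,250))])[:,:,::-1])
o=get_obs();print(o['q'],Ro.from_rotvec(o['tool_rot']).as_matrix())
E
```

```text
t: 5.02
tool_pos: [0.5922, 0.4034, 0.1965]
tool_rot: [2.757, 1.505, -0.005]
contact_force: [-0.5, 0.1, -0.8]
opening: 0.0283
t: 5.18
tool_pos: [0.5925, 0.4057, 0.1946]
tool_rot: [-2.756, -1.508, 0.005]
contact_force: [0.3, -0.3, -1.4]
opening: 0.0284
[ 0.4949  0.2916  1.4178 -0.0001  1.4347  1.066 ] [[ 0.5405  0.8413 -0.0022]
 [ 0.8413 -0.5405 -0.0013]
 [-0.0023 -0.0011 -1.    ]]
```

View pics/t2.png

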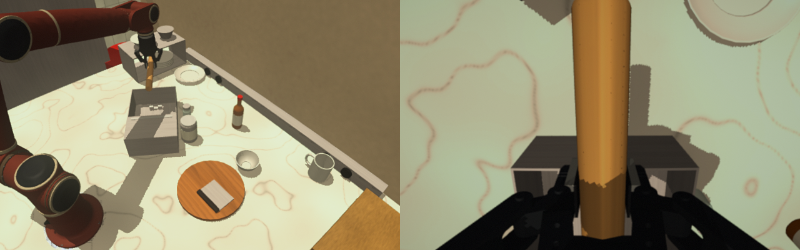

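Viewed 7. The pin is out, above the tub's far side, and held. Nothing else has moved. Its A end runs out of the wrist view at the top, so I'll check levelness from the fixed cameras over the board.

```bash
cat > bd.py <<'E'
from h import *
B=np.array([.4745,-.203]);u=np.array([np.cos(YAW),np.sin(YAW)])
for z in(.21,.133):
    p,R=pose(np.r_[B+.044*u,z],YAW,0,1);print(z,delta(p,R))
c=calibration('wrist');o=get_obs();R0=Ro.from_rotvec(o['tool_rot']).as_matrix()
for t in(-10,0,10):t=np.radians(t);print('tip px',t,proj(c,[o['tool_pos']+R0@[.101*np.cos(t),0,-.012-.101*np.sin(t)]]))
E
python3 bd.py
```

```text
0.21 [-53.002   22.8994  -0.2219  -0.0011   0.0023  -0.0038]
0.133 [-52.9844  22.908    7.4781  -0.0011   0.0023  -0.0038]
tip px -0.17453292519943295 [[323.0325  25.87  ]]
tip px 0.0 [[322.9187  11.6609]]
tip px 0.17453292519943295 [[322.7638   4.7598]]
```

```bash
python3 -m jog '[[-2,1,-1,0,0,0,255],[-5,2.2,-1.5,0,0,0,255],[-8.5,3.7,-1.5,0,0,0,255],[-12,5.2,-1.5,0,0,0,255],[-15.5,6.7,-1.5,0,0,0,255],[-19,8.2,-1.5,0,0,0,255],[-22.5,9.7,-1.5,0,0,0,255],[-26,11.2,-1.5,0,0,0,255]]'; python3 bd.py
```

```text
t: 5.95
tool_pos: [0.5444, 0.1224, 0.2118]
tool_rot: [2.757, 1.504, 0.001]
contact_force: [-0.8, -0.3, -1.5]
opening: 0.0284
0.21 [-26.7406  11.7126   1.2938   0.0007   0.      -0.0046]
0.133 [-26.7404  11.707    8.9938   0.0007   0.      -0.0046]
tip px -0.17453292519943295 [[323.0731  25.9186]]
tip px 0.0 [[322.9661  11.7148]]
tip px 0.17453292519943295 [[322.8196   4.8219]]
```

```bash
python3 -m jog '[[-3.5,1.5,0,0,0,0,255],[-7,3.1,0,0,0,0,255],[-10.5,4.6,0,0,0,0,255],[-14,6.1,0,0,0,0,255],[-17.5,7.7,0,0,0,0,255],[-21,9.2,1,0,0,0,255],[-24,10.5,1.3,0,0,0,255],[-26.7,11.7,1.3,0,0,0,255]]'; python3 -m jog '[[0,0,1,0,0,0,255],[0,0,1,0,0,0,255],[0,0,1,0,0,0,255]]';python3 bd.py; python3 - <<'E'
from h import *
i=get_image('side');w=get_image('scene');np.save('f1.npy',np.array([w,i]))
cv2.imwrite('pics/t3.png',np.hstack([cv2.resize(i[180:400,190:510],(400,275)),cv2.resize(w[90:310,160:480],(400,275))])[:,:,::-1])
E
```

```text
t: 6.62
tool_pos: [0.4961, -0.1674, 0.1983]
tool_rot: [2.758, 1.501, 0.002]
contact_force: [1.2, 0.2, -0.8]
opening: 0.0281
t: 6.87
tool_pos: [0.495, -0.1669, 0.1877]
tool_rot: [2.76, 1.5, 0.003]
contact_force: [-0.1, -0.2, -2.2]
opening: 0.0287
0.21 [ 0.2565  0.2099 -1.1341  0.001  -0.0015 -0.0081]
0.133 [ 0.2449  0.2025  6.5659  0.001  -0.0015 -0.0081]
tip px -0.17453292519943295 [[322.9673  25.8473]]
tip px 0.0 [[322.8466  11.6353]]
tip px 0.17453292519943295 [[322.6834   4.7314]]
```

View pics/t3.png

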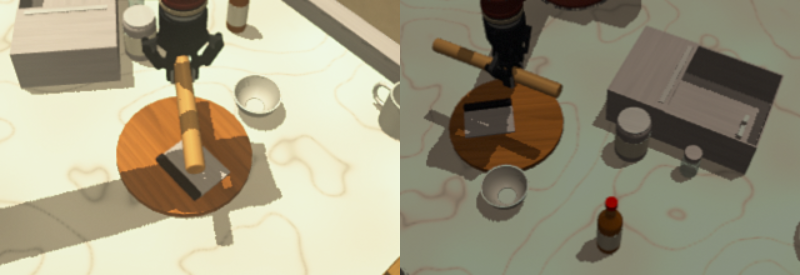

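```bash
python3 - <<'E'
from h import *
S,D=calibration('scene'),calibration('side')
T=tri(S,[[187.5,124],[287.5,161]],D,[[344.4,312.8],[336,231]]);print(T)
a,b=T[1,:3],T[0,:3];v=a-b;print('len',np.linalg.norm(v),'elev',np.degrees(np.arcsin(v[2]/np.linalg.norm(v))),'mid',(a+b)/2)
E
```

```text
[[ 0.3946 -0.322   0.2044  0.0032]
 [ 0.526  -0.0981  0.1567  0.0527]]
len 0.26399130500451296 elev -10.401542761885372 mid [ 0.4603 -0.21    0.1806]
```

Viewed 8. The pin is over the board with bowl, can, shaker, sauce and scraper in place. End B (scene (187,124), side (344,313)) triangulates to (0.395,-0.322,0.204) against (0.394,-0.326,0.199) expected, so it is level. End A is hidden by the gripper in the side view, so that pair is invalid (53 mm ray gap). I lower it.

```bash
python3 -m jog '[[0.2,0.2,1.5,0,0,0,255],[0.2,0.2,3.5,0,0,0,255],[0.2,0.2,5.3,0,0,0,255],[0.2,0.2,6.3,0,0,0,255],[0.2,0.2,6.5,0,0,0,255],[0.2,0.2,6.5,0,0,0,255],[0.2,0.2,6.5,0,0,0,255],[0.2,0.2,6.5,0,0,0,255]]'; python3 -m jog '[[0,0,0,0,0,0,255],[0,0,0,0,0,0,255],[0,0,0,0,0,0,255],[0,0,0,0,0,0,255],[0,0,0,0,0,0,255],[0,0,0,0,0,0,255]]';python3 bd.py; python3 - <<'E'
from h import *
i=get_image('side');w=get_image('scene');print(get_obs()['dq'])
cv2.imwrite('pics/t4.png',np.hstack([cv2.resize(i[180:400,190:510],(400,275)),cv2.resize(w[90:310,160:480],(400,275))])[:,:,::-1])
E
```

```text
t: 7.63
tool_pos: [0.5, -0.1661, 0.1252]
tool_rot: [2.755, 1.501, 0.006]
contact_force: [0.3, 0.2, -0.2]
opening: 0.0286
t: 8.13
tool_pos: [0.4999, -0.1661, 0.1252]
tool_rot: [2.755, 1.501, 0.006]
contact_force: [-0.4, 0.2, -1.4]
opening: 0.0284
0.21 [-0.0688 -0.1247 -7.3839  0.0051 -0.0016 -0.0058]
0.133 [-0.0815 -0.1636  0.316   0.0051 -0.0016 -0.0058]
tip px -0.17453292519943295 [[322.9667  25.869 ]]
tip px 0.0 [[322.8467  11.661 ]]
tip px 0.17453292519943295 [[322.6837   4.7615]]
[ 0.0017  0.0005  0.0016 -0.0006  0.0008  0.0001]
```

View pics/t4.png

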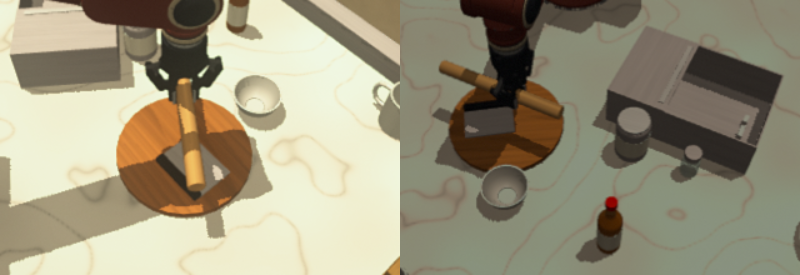

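```bash
python3 - <<'E'
from h import *
S,D=calibration('scene'),calibration('side')
f=lambda x,y:[x/1.25,y/1.25]
s=np.array([f(442-400,66),f(560-400,112)])+[160,90];d=np.array([f(195,185),f(184,83)])+[190,180]
b=tri(S,s,D,d);print(b);a=onz(S,s[1:],.136)[0];print('A on z=.136',a,'len',np.linalg.norm(a-b[0,:3]),'mid',(a+b[0,:3])/2)
finish_job()
E
```

```text
[[ 0.4009 -0.3205  0.1376  0.001 ]
 [ 0.5331 -0.0981  0.0914  0.0478]]
A on z=.136 [ 0.5516 -0.0785  0.136 ] len 0.2851540791843444 mid [ 0.4762 -0.1995  0.1368]
the job is handed in; nothing more can be done
```

The rolling pin is out of the tub and held still over the middle of the pizza board. I handed the job in at about 8.2 s on the robot's clock; the hand-in reports no verdict.

I gripped it 44 mm towards end A from its middle, tilted it to 30° while drawing it towards the open end, and lifted it through the opening. I then levelled it, carried it over the can to the board and lowered it.

**Last checks**
- **Position:** the pin's middle measured (0.476, -0.200, 0.137). The board's centre is at about (0.4745, -0.203), so it is about 4 mm off, with roughly 10 cm of air under the pin.
- **Level:** end B measured 0.138 m high with a 1 mm ray gap, against about 0.136 m for the grasp point, so the pin looks level.
- **Length:** the check came to 285 mm against the true 290 mm.
- **Stillness and grip:** the arm was at rest, the jaws were holding at a 28 mm opening, and no outside force showed beyond the pin's own weight.
- **Bystanders:** all five looked unmoved in the last pictures; I did not measure them again.

**Check that failed:** end A could not be measured from two views. The side view of it was hidden by the gripper and the rays missed each other by 48 mm. I placed it from the scene camera alone, assuming its height to be 0.136 m.

I viewed 9 pictures in all.

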